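Mesh the filter-wheel drive and index the wheel

ROBOT

A 6-joint arm with a two-finger parallel gripper is mounted at the origin on a cart in front of the work surface, level with it; the furniture and walls round the work are solid. World frame = base frame: x ahead of the robot, y to its left, z up, the work surface at z = 0. Lengths are in m, angles in rad, forces in N, time in s.
With the tool pointing down it reaches from about 0.3 to 0.75 m from the base axis. Payload 8.5 kg.
Tool frame: the origin (TCP) lies at the very end of the fingers, on their centre line; the grasp point (between the pads) lies bot.grip_point_offset behind it (bot.grip_point_offset is the distance from the TCP to the grasp point, in m); z points along the fingers, y is the line along which they close (so a half turn about z gives the same grasp; the last joint's range is limited). The gripper opens to 85 mm and grips with 20 to 120 N. Pads are 22 mm wide; open, the fingers measure 114 mm over their backs; the gripper's body (76 mm by 85 mm) begins 54 mm behind the grasp point. The pads swing forward as they close: fully open they stand 13 mm farther back than shut.
Start: joints at [-1.398, 0.381, 1.297, -0, 1.464, -0.215], TCP at [0.208, -0.509, 0.231] pointing down, gripper open.
Joint ranges: [-3.11, 3.11], [-0.89, 2.33], [0.22, 2.48], [-1.42, 4.56], [0.17, 2.85], [-2.88, 2.88]. Speed limits (rad/s): [2.39, 2.39, 3.14, 3.14, 3.14, 3.14].

INTERFACE

Orientations are given as a rotation vector (axis times angle).
In Python, from bench import status, read_camera, camera_params, bot gives the robot as it stands.
- The arm moves only by the tool step_arm, never from a script. Its argument "commands" is a list of rows, each a list of 7 numbers: the closure, from -1 (fully open) to 1 (shut), then the shift along the tool's x, y, z in m, then the turn, a rotation vector about the tool's x, y, z in degrees. In form: [[grip, dx, dy, dz, rx, ry, rz], ...]. A call has 1 to 20 rows; each row shifts and turns the commanded pose from where the row before left it, along the tool's axes as they then stand; what a row does not reach is not made up. A row lasts 1/10 s, in which the tool goes at most 50 mm and 8.59 degrees, less where a joint would pass 70% of its speed; a pose out of reach is approached as far as the arm can. A call with a gripper value outside its range is refused whole. The fingers move at their own pace and stop on an object; "newtons" is the grip in N (left out, the last holds). Time passes only in rows, so rows that do not move let the fingers close. It gives the time, the measured TCP pose, the force and the opening at its end, in the units of the state.
- status.sense(): the state, without advancing time (a new reading comes with each control period).
- read_camera(name): name is "side" or "top"; returns (picture, depth): 480x640x3 uint8, blue, green, red; 480x640 float32, m along the optical axis (not along the pixel's ray), 0 where there is no reading.
- camera_params(name): a dict with "intrinsics" (3x3 intrinsics, pixels), "k1" (the pictures are not rectified: a ray, as slopes to the right and down, at radius r is drawn at 1 + k1 r^2 times it, then the intrinsics apply), "rvec" (rotation vector, rad) and "tvec" (3), from world to camera coordinates, as OpenCV has them. Camera axes: x right, y down, z forward; pixel columns grow to the right and rows downward; lengths in m; the calibration is good to about 2 mm. A picture is of the moment at which its call begins. camera_params takes no time and is no camera call.
- bot.job_done(): hands the job in, once; it reports no verdict.
The state is a dict: "time_s": time; "qpos": joint angles; "joint_vel": joint speeds; "tau": joint torques, N m; "ee_pos": TCP position; "orientation": TCP orientation; "ft_force": force on the tool from outside, world axes, zero at the start; "ft_torque": the same for the moment, N m; "width": opening from 0.0 (shut) to 1.0 (fully open).
Only numpy, scipy, OpenCV 4.12 (cv2) and the standard library are available. Lean on these libraries where they do the work, as an engineer would, in place of code of your own. Each camera call takes 0.05 s, during which the arm holds its last target. There are 200 camera calls.

TASK

Engage the hand drive of the filter wheel: ease the round knob on the bridge gently down while rocking it to and fro until its hidden teeth drop into mesh and the knob is fully down. Then, with the knob left fully down, turn the wheel by the knob until its upright index pin stands in line with the fixed pointer, and let go. Never force the teeth, do not touch the wheel itself, and leave the things lying round it alone.

Things in the scene. Friction and masses are not known exactly. Their poses are not given: they have to be found in the camera images.
- wheel_unit: Filter wheel unit screwed to the table: dark base plate 120 x 160 x 12 mm, two aluminium pillars at its +y and -y sides, and across the wheel a bridge bar (30 mm in x, 146 mm in y), top face 76 mm above the table. Origin: centre of the underside, on the common upright axis of wheel and knob. The fixed steel pointer stands at its -x edge.
- wheel: Horizontal aluminium disc with five filters, 100 mm diameter, top face 29 mm above the table. Origin on the axis at the disc's underside. Turns stiffly (0.12 N m friction) about the upright axis and stays where it is left. At the start its pin stands 0.4 to 0.9 rad anticlockwise (from above) of the pointer. The robot must not touch it: turn it by the knob only.
- index_pin (a point): Top of the wheel's upright steel pin, 5 mm thick, 14 mm tall, 43 mm from the axis, its top 43 mm above the table.
- pointer_mark (a point): The point, 43 mm from the axis and 43 mm above the table, where the top of the pin must come: just inward of the tip of the fixed steel pointer, which stands on the unit's -x side.
- knob: The knob's stem on the unit's axis; slides, does not turn. Origin 76 mm above the table when drawn up (the start), 66 mm when fully down at its firm stop. About 2.5 N of friction, no spring: it stays where it is left. On it turns the black knurled head, 32 mm diameter, from 24 to 54 mm above this origin, round, so its angle cannot be seen.
- knob_grip (a point): Centre of the round black head, on the axis, 39 mm above the origin of knob: the place to grip it from above, in any yaw. Nothing else is near it; the bridge's top lies 24 mm below the head's underside when drawn up, 14 mm when down.
- clutch (a point): Tooth clutch, hidden in the round cover under the bridge, on the axis. Five round-nosed pins of the knob meet five blocks of the wheel after 4 mm of travel and drop in every 72 degrees, within about 0.1 rad; never lined up at the start. Head turns of up to 0.63 rad to both sides find the place. Ease with 5 to 10 N; over 25 N harms it. In mesh: play 0.13 rad in all.
- lens_box: Small pale round lens box, 38 x 42 x 19 mm, loose beside the unit; leave alone. Origin: centre of its underside.
- steel_post: Loose steel post, 12 mm diameter, 75 mm long, lying beside the unit; leave alone. Origin: centre of its underside.
- clamp_fork: Loose flat clamp fork, 24 x 60 x 8 mm, lying in front of the unit; leave alone. Origin: centre of its underside.
Things that resemble listed ones, but are neither listed nor needed, are in the scene too. Leave any blue look-alike of the wheel_unit alone.

How it is judged:
By the outcome, as a careful person would: the job done as asked, in the order asked, and still so for the second after the job is handed in, with the robot touching nothing.
It also fails if it takes over 56 s, if anything falls off the work surface, if the arm or the gripper's body presses on something with over 40 N, if the wrist force passes 120 N, or if a joint passes its speed limit or range.

## Working session

There is one attempt and no reset: what is moved stays moved. The work goes in short steps, Python scripts to look and compute and a tool call to move; the robot and the scene stay as the last step left them, time stands still between calls to the robot, and variables do not carry over. Pictures are saved under pics/ and viewed, on a budget of 10 in all, crops included, one or two more only if the job needs it, and the job is handed in when it is done.

Besides the shell and the picture viewer there is one more tool, called after "Call:" as name([rows], argument=value, ...), one row to a line, values as JSON. step_arm: Moves the arm, as the interface text tells. Its arguments: {"type":"object","properties":{"commands":{"type":"array"},"newtons":{"type":"number"}},"required":["commands"]}

```bash
ls; mkdir -p pics
python3 - <<'E'
from bench import status, read_camera, camera_params, bot
import cv2,numpy as np,pickle
print(status.sense(), bot.grip_point_offset)
D={}
for n in("top","side"):
    p,d=read_camera(n);D[n]=(p,d,camera_params(n));cv2.imwrite(f"pics/{n}0.png",p);print(camera_params(n))
pickle.dump(D,open("d0.pkl","wb"))
E
```

```text
pics
{'time_s': 0.0, 'qpos': array([-1.39829275e+00,  3.81201152e-01,  1.29827940e+00, -2.18270114e-05,
        1.46359659e+00, -2.15280771e-01]), 'joint_vel': array([ 0.00144583, -0.00053771, -0.00032129,  0.000227  , -0.00079116,
       -0.00210838]), 'tau': array([ 3.99261371e-04, -4.48465776e+01, -2.31277174e+01, -1.73266585e-04,
        4.90290869e-03,  3.05950422e-06]), 'ee_pos': array([ 0.20792553, -0.50885796,  0.23070273]), 'orientation': array([-3.08126712e+00, -6.05038344e-01, -1.57849932e-05]), 'ft_force': array([0.24095113, 0.35688211, 0.33067664]), 'ft_torque': array([-0.02733215,  0.03514872,  0.051284  ]), 'width': 1.0013837495680862} 0.0187
{'intrinsics': array([[510.34669745,   0.        , 332.84485571],
       [  0.        , 510.34669745, 238.14537929],
       [  0.        ,   0.        ,   1.        ]]), 'k1': -0.002548095759967148, 'rvec': array([ 2.15509664, -2.17920628,  0.14924383]), 'tvec': array([0.03569817, 0.52851578, 0.88020779])}
{'intrinsics': array([[578.32379918,   0.        , 316.50042233],
       [  0.        , 578.32379918, 235.74346796],
       [  0.        ,   0.        ,   1.        ]]), 'k1': 5.815834205117079e-05, 'rvec': array([ 2.19560146, -0.1746796 ,  0.09412669]), 'tvec': array([-0.52235827,  0.16685659,  0.98290906])}
```

View pics/top0.png

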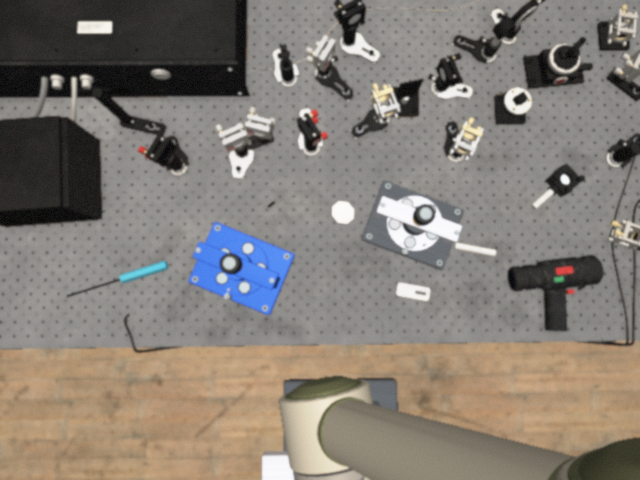

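View pics/side0.png

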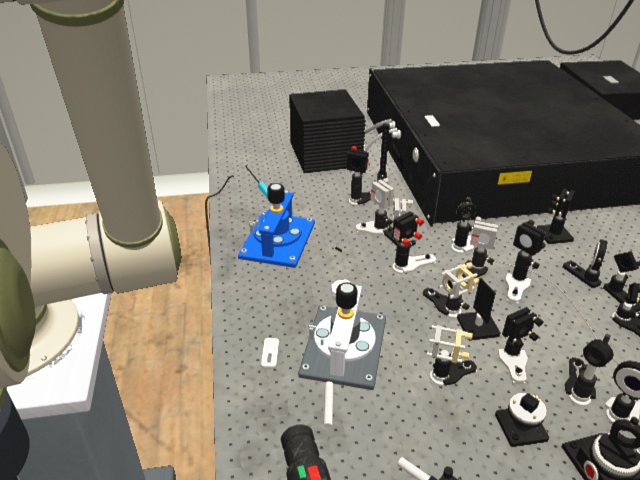

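The top view shows the grey unit centred near (413,225) with its knob head at (424,214), and the blue look-alike at (240,268). In the side view the knob head is at (346,292). Next I'll measure the positions and take close-up crops.

```bash
cat > h.py <<'E'
import cv2,numpy as np
from bench import status, read_camera, camera_params, bot
C={n:camera_params(n) for n in("top","side")}
def cam(n):
    c=C[n];R=cv2.Rodrigues(c["rvec"])[0];return c["intrinsics"],np.array([c["k1"],0,0,0.]),R,c["tvec"]
def ray(n,uv):
    K,d,R,t=cam(n);s=cv2.undistortPoints(np.array([[uv]],float),K,d)[0,0]
    return -R.T@t, R.T@np.array([s[0],s[1],1])
def tri(a,b):
    (p,u),(q,v)=ray("top",a),ray("side",b)
    s=np.linalg.lstsq(np.c_[u,-v],q-p,rcond=None)[0];A=p+s[0]*u;B=q+s[1]*v
    return (A+B)/2,np.linalg.norm(A-B)
def atz(n,uv,z):
    p,u=ray(n,uv);return p+u*(z-p[2])/u[2]
def proj(n,P):
    K,d,R,t=cam(n);return cv2.projectPoints(np.atleast_2d(np.array(P,float)),C[n]["rvec"],t,K,d)[0][:,0]
def crop(n,p,c,w=100,h=75,s=4):
    x,y=int(c[0]-w/2),int(c[1]-h/2);return cv2.resize(p[y:y+h,x:x+w],None,fx=s,fy=s,interpolation=cv2.INTER_CUBIC)
E
python3 - <<'E'
from h import *;import pickle
D=pickle.load(open("d0.pkl","rb"))
a=crop("top",D["top"][0],(413,225),130,100,6)
b=crop("side",D["side"][0],(343,330),130,110,6)
cv2.imwrite("pics/c_top.png",a[:600]);cv2.imwrite("pics/c_side.png",b[:600])
P,e=tri((424,214),(346,292));print(P,e)
print(atz("top",(389,185),.012),atz("top",(464,209),.012),atz("top",(440,268),.012),atz("top",(363,237),.012))
E
```

```text
[ 0.55593404 -0.11716522  0.12087899] 0.00031229677719008886
[ 0.629349   -0.07575478  0.012     ] [ 0.58300054 -0.21336244  0.012     ] [ 0.47457941 -0.16480231  0.012     ] [ 0.53280313 -0.02567719  0.012     ]
```

View pics/c_top.png

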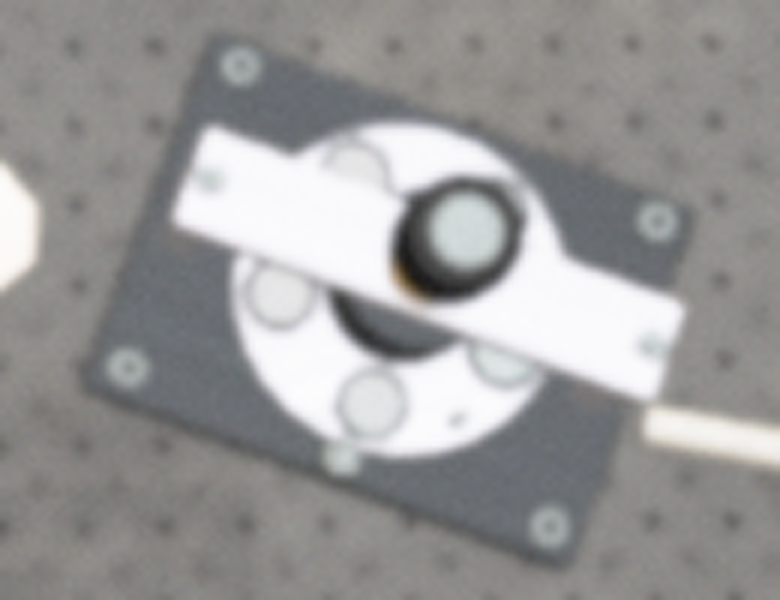

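View pics/c_side.png

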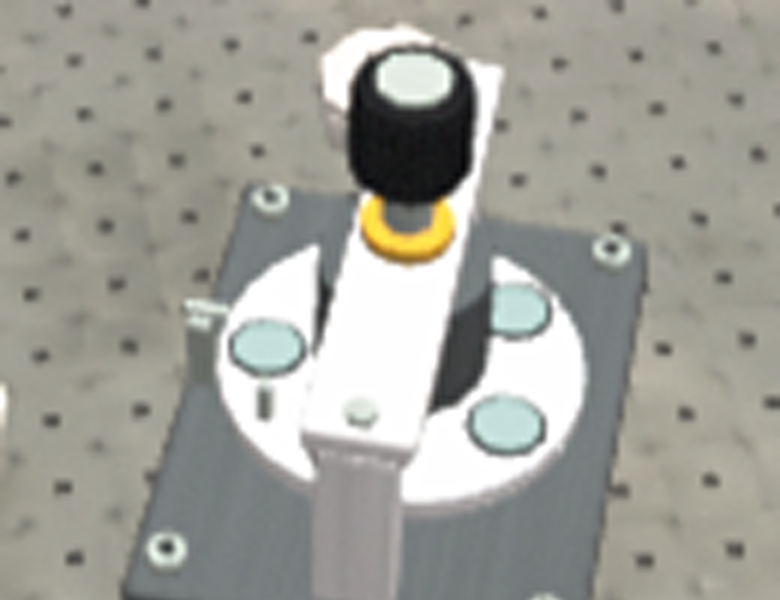

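The crops show:

| Feature | Top crop | Side crop |
|---|---|---|
| Knob cap | (466,231) | (414,78) |
| Pin | ~(459,417) | top ~(265,388) |
| Pointer | (343,458) | tip ~(225,312) |
| Base screws | (240,66), (657,221), (127,369), (549,527) | (269,197), (612,250), (166,548) |

Run:
```python
from h import *
T=lambda x,y:(348+(x+.5)/6-.5,175+(y+.5)/6-.5)
S=lambda x,y:(278+(x+.5)/6-.5,275+(y+.5)/6-.5)
k=tri(T(466,231),S(414,78));print("cap",k)
sc=[atz("top",T(*q),.013) for q in((240,66),(657,221),(127,369),(549,527))];c=np.mean(sc,0);print("screws centre",c)
print("side centre",np.mean([atz("side",S(*q),.013) for q in((612,250),(166,548))],0), [tri(T(*a),S(*b)) for a,b in (((240,66),(269,197)),((657,221),(612,250)))])
yd=(sc[0]-sc[1]+sc[2]-sc[3]);print("unit yaw",np.arctan2(-yd[0],yd[1]))
pin=tri(T(459,417),S(265,388));poi=tri(T(347,452),S(222,312));print("pin",pin,"ptr",poi)
A=k[0]
for n,P in(("pin",pin[0]),("ptr",poi[0]),("pintop43",atz("top",T(459,417),.043)),("pinside43",atz("side",S(265,386),.043))):
  for a in(A,c):
    v=P-a;print(n,np.hypot(*v[:2]),np.arctan2(v[1],v[0])%6.2832)
s=status.sense();print(cv2.Rodrigues(s["orientation"])[0])
```

```text
cap (array([ 0.55617623, -0.11743438,  0.13001944]), np.float64(0.00028244471629795))
screws centre [ 0.55635599 -0.11811898  0.013     ]
side centre [ 0.55692496 -0.11478683  0.013     ] [(array([ 0.57184579, -0.06736092,  0.05748027]), np.float64(0.09007147871356179)), (array([ 0.57739839, -0.17509958,  0.11747915]), np.float64(0.033680440418986705))]
unit yaw -0.37195223236599567
pin (array([ 0.51593553, -0.13192012,  0.03887672]), np.float64(0.00038374659777972895)) ptr (array([ 0.5079055 , -0.09905144,  0.03553567]), np.float64(0.0037702868942811555))
pin 0.04276857152585297 3.487142890204708
pin 0.042711646632577815 3.4706356863115246
ptr 0.05165264771671566 2.777720729093361
ptr 0.05206746233723488 2.766661749032938
pintop43 0.0430961694117142 3.4639921023174907
pintop43 0.04305555581684973 3.4475874124487293
pinside43 0.044292272567644286 3.55146882374165
pinside43 0.044189875815433266 3.5356381465152436
[[ 9.25734773e-01  3.78173342e-01 -2.33007633e-04]
 [ 3.78173299e-01 -9.25733837e-01  1.34862877e-03]
 [ 2.94312400e-04 -1.33658982e-03 -9.99999063e-01]]
```

The axis lies at (0.556, -0.118), with the head's centre at z = 0.115. The pin has to turn about 0.7 rad clockwise. I'll move above the knob first, then pre-turn the wrist.

Call:
step_arm([
  [-1,0.0235,-0.0115,0.0015,0,0,0],
  [-1,0.0235,-0.0115,0.0015,0,0,0],
  [-1,0.0235,-0.0115,0.0015,0,0,0],
  [-1,0.0235,-0.0115,0.0015,0,0,0],
  [-1,0.0235,-0.0115,0.0015,0,0,0],
  [-1,0.0235,-0.0115,0.0015,0,0,0],
  [-1,0.0235,-0.0115,0.0015,0,0,0],
  [-1,0.0235,-0.0115,0.0015,0,0,0],
  [-1,0.0235,-0.0115,0.0015,0,0,0],
  [-1,0.0235,-0.0115,0.0015,0,0,0],
  [-1,0.0235,-0.0115,0.0015,0,0,0],
  [-1,0.0235,-0.0115,0.0015,0,0,0],
  [-1,0.0235,-0.0115,0.0015,0,0,0],
  [-1,0.0235,-0.0115,0.0015,0,0,0],
  [-1,0.0235,-0.0115,0.0015,0,0,0],
  [-1,0.0235,-0.0115,0.0015,0,0,0],
  [-1,0.0235,-0.0115,0.0015,0,0,0],
  [-1,0.0235,-0.0115,0.0015,0,0,0],
  [-1,0.0235,-0.0115,0.0015,0,0,0],
  [-1,0.0235,-0.0115,0.0015,0,0,0],
])

```text
time_s: 2.1
ee_pos: [0.5566, -0.1175, 0.2009]
orientation: [-3.082, -0.605, 0.001]
ft_force: [-0.5, 0.3, -0.5]
width: 1.004
```

Call:
step_arm([
  [-1,0,0,0,0,0,-8],
  [-1,0,0,0,0,0,-8],
  [-1,0,0,0,0,0,-8],
  [-1,0,0,0,0,0,-8],
  [-1,0,0,0,0,0,-8],
  [-1,0,0,0,0,0,-8],
  [-1,0,0,0,0,0,-8],
  [-1,0,0,0,0,0,-8],
  [-1,0,0,0,0,0,0],
  [-1,0,0,0,0,0,0],
])

```text
time_s: 3.1
ee_pos: [0.556, -0.1185, 0.2011]
orientation: [-2.297, -2.142, 0.0]
ft_force: [0.9, 0.1, 0.0]
width: 1.004
```

```bash
cat > st.py <<'E'
from h import *
s=status.sense();R=cv2.Rodrigues(s["orientation"])[0]
print(s["time_s"],s["ee_pos"].round(5),"yaw",np.arctan2(R[1,0],R[0,0]).round(4),"zaxis",R[:,2].round(4),"F",s["ft_force"].round(2),"T",s["ft_torque"].round(3),"w",round(s["width"],3),"q6",s["qpos"][5].round(3))
A=np.array([.5562,-.1176,s["ee_pos"][2]]);print("tool-frame delta to axis",(R.T@(A-s["ee_pos"])).round(5))
E
python3 st.py
```

```text
3.1 [ 0.55601 -0.11846  0.20109] yaw 1.5011 zaxis [-5.e-04  2.e-04 -1.e+00] F [0.93 0.09 0.01] T [0.049 0.062 0.059] w 1.004 q6 -0.348
tool-frame delta to axis [0.00087 0.00013 0.     ]
```

Call:
step_arm([
  [-1,0.0009,0,0.015,0,0,0],
  [-1,0,0,0.015,0,0,0],
  [-1,0,0,0.015,0,0,0],
  [-1,0,0,0.015,0,0,0],
  [-1,0,0,0.015,0,0,0],
  [-1,0,0,0.015,0,0,0],
  [-1,0,0,0.01,0,0,0],
  [-1,0,0,0.005,0,0,0],
  [-1,0,0,0,0,0,0],
])

```text
time_s: 4.0
ee_pos: [0.556, -0.1176, 0.096]
orientation: [-2.294, -2.145, 0.0]
ft_force: [0.3, -0.2, 0.0]
width: 1.002
```

Call:
step_arm([
  [1,0,0,0,0,0,0],
  [1,0,0,0,0,0,0],
  [1,0,0,0,0,0,0],
  [1,0,0,0,0,0,0],
  [1,0,0,0,0,0,0],
  [1,0,0,0,0,0,0],
  [1,0,0,0,0,0,0],
  [1,0,0,0,0,0,0],
  [1,0,0,0,0,0,0],
], newtons=40)

```text
time_s: 4.9
ee_pos: [0.5564, -0.1177, 0.0965]
orientation: [2.293, 2.146, 0.001]
ft_force: [2.2, -0.1, 1.3]
width: 0.361
```

Run:
```python
exec(open("st.py").read())
p,d=read_camera("side");cv2.imwrite("pics/g1.png",crop("side",p,(346,300),160,120,5))
```

```text
4.9 [ 0.55644 -0.11767  0.09646] yaw 1.5047 zaxis [ 8.e-04 -2.e-04 -1.e+00] F [ 2.17 -0.14  1.31] T [ 0.022 -0.359 -0.004] w 0.361 q6 -0.351
tool-frame delta to axis [ 6.0e-05 -2.5e-04 -0.0e+00]
```

View pics/g1.png

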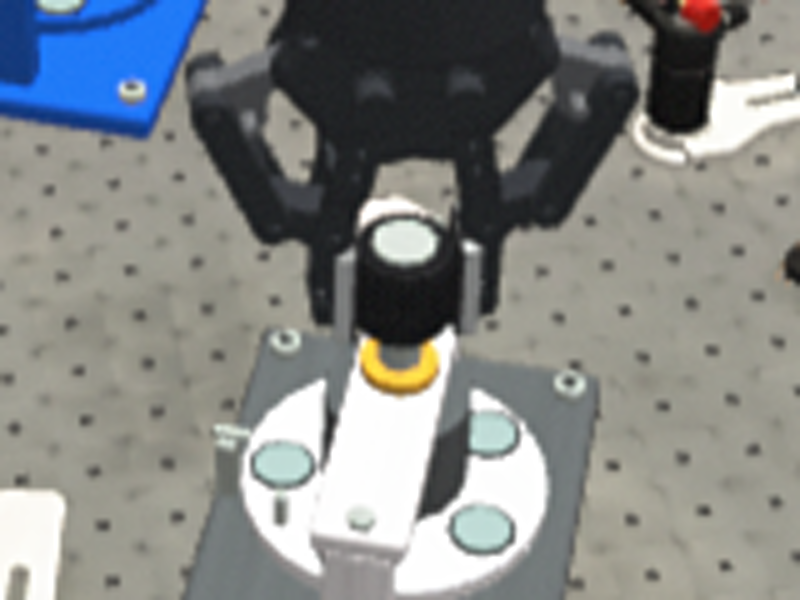

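The pads hold the head at (405,280) squarely. I'll ease it down to first contact.

Call:
step_arm([
  [1,0,0,0.0005,0,0,0],
  [1,0,0,0.0005,0,0,0],
  [1,0,0,0.0005,0,0,0],
  [1,0,0,0.0005,0,0,0],
  [1,0,0,0.0005,0,0,0],
  [1,0,0,0.0005,0,0,0],
  [1,0,0,0,0,0,0],
])

```text
time_s: 5.65
ee_pos: [0.5564, -0.1176, 0.0933]
orientation: [2.293, 2.147, 0.0]
ft_force: [4.9, -0.8, 0.0]
width: 0.361
```

Call:
step_arm([
  [1,0,0,0.0003,0,0,0],
  [1,0,0,0.0003,0,0,0],
  [1,0,0,0,0,0,0],
])

```text
time_s: 5.95
ee_pos: [0.5564, -0.1176, 0.0928]
orientation: [2.293, 2.147, 0.0]
ft_force: [5.0, -0.8, 2.0]
width: 0.366
```

Call:
step_arm([
  [1,0,0,0.0003,0,0,0],
  [1,0,0,0,0,0,0],
])

```text
time_s: 6.15
ee_pos: [0.5564, -0.1177, 0.0927]
orientation: [2.293, 2.147, 0.0]
ft_force: [4.6, -0.3, 3.9]
width: 0.361
```

Call:
step_arm([
  [1,0,0.0004,0,0,0,0],
  [1,0,0,0.0003,0,0,0],
  [1,0,0,0,0,0,0],
])

```text
time_s: 6.45
ee_pos: [0.5564, -0.1176, 0.0925]
orientation: [2.293, 2.147, -0.0]
ft_force: [2.4, -0.3, 6.8]
width: 0.365
```

Call:
step_arm([
  [1,0,0,0.0003,0,0,0],
  [1,0,0,0,0,0,0],
])

```text
time_s: 6.65
ee_pos: [0.5564, -0.1177, 0.0925]
orientation: [2.293, 2.147, -0.0]
ft_force: [2.0, 1.1, 9.9]
width: 0.364
```

Contact is at z = 0.0925 with about 10 N, and the stiffness is about 10 N/mm. Now I'll rock.

Call:
step_arm([
  [1,0,0,0,0,0,3],
  [1,0,0,0,0,0,3],
  [1,0,0,0,0,0,3],
  [1,0,0,0,0,0,3],
  [1,0,0,0,0,0,0],
])

```text
time_s: 7.15
ee_pos: [0.5564, -0.1177, 0.0925]
orientation: [2.507, 1.893, -0.0]
ft_force: [2.3, 1.6, 8.7]
width: 0.363
```

Call:
step_arm([
  [1,0,0,0,0,0,3],
  [1,0,0,0,0,0,3],
  [1,0,0,0,0,0,3],
  [1,0,0,0,0,0,3],
  [1,0,0,0,0,0,0],
])

```text
time_s: 7.65
ee_pos: [0.5564, -0.1176, 0.0917]
orientation: [-2.69, -1.622, 0.001]
ft_force: [3.6, -0.3, 1.8]
width: 0.365
```

Call:
step_arm([
  [1,0,0,0,0,0,3],
  [1,0,0,0,0,0,3],
  [1,0,0,0,0,0,3],
  [1,0,0,0,0,0,3],
  [1,0,0,0,0,0,0],
])

```text
time_s: 8.15
ee_pos: [0.5563, -0.1176, 0.0915]
orientation: [-2.844, -1.334, 0.001]
ft_force: [3.3, -0.9, 1.1]
width: 0.363
```

It dropped in during the second sweep, as z and the force both fell. I'll back off slightly within the play and ease it on down.

Call:
step_arm([
  [1,0,0,0,0,0,-2],
  [1,0,0,0,0,0,-2],
  [1,0,0,0.0003,0,0,0],
  [1,0,0,0.0003,0,0,0],
  [1,0,0,0.0003,0,0,0],
  [1,0,0,0,0,0,0],
])

```text
time_s: 8.75
ee_pos: [0.5564, -0.1176, 0.0907]
orientation: [-2.796, -1.431, 0.001]
ft_force: [1.9, -1.5, 0.4]
width: 0.364
```

```bash
python3 st.py
```

```text
8.75 [ 0.55636 -0.11758  0.09074] yaw 0.9463 zaxis [-6.e-04  1.e-04 -1.e+00] F [ 1.89 -1.45  0.44] T [-0.202 -0.565  0.032] w 0.364 q6 0.208
tool-frame delta to axis [-0.00011 -0.00012  0.     ]
```

Call:
step_arm([
  [1,0,0,0.0004,0,0,0],
  [1,0,0,0.0004,0,0,0],
  [1,0,0,0.0004,0,0,0],
  [1,0,0,0.0004,0,0,0],
  [1,0,0,0,0,0,0],
])

```text
time_s: 9.25
ee_pos: [0.5564, -0.1176, 0.0892]
orientation: [-2.796, -1.431, 0.0]
ft_force: [1.6, -1.0, -0.0]
width: 0.363
```

Call:
step_arm([
  [1,0,0,0.0004,0,0,0],
  [1,0,0,0.0004,0,0,0],
  [1,0,0,0.0004,0,0,0],
  [1,0,0,0,0,0,0],
])

```text
time_s: 9.65
ee_pos: [0.5564, -0.1176, 0.088]
orientation: [-2.796, -1.432, 0.0]
ft_force: [0.8, -1.4, 0.8]
width: 0.366
```

Call:
step_arm([
  [1,0,0,0.0004,0,0,0],
  [1,0,0,0.0004,0,0,0],
  [1,0,0,0,0,0,0],
])

```text
time_s: 9.95
ee_pos: [0.5564, -0.1176, 0.0872]
orientation: [-2.796, -1.432, 0.0]
ft_force: [0.9, -1.6, 0.6]
width: 0.36
```

Call:
step_arm([
  [1,0,0,0.0004,0,0,0],
  [1,0,0,0.0004,0,0,0],
  [1,0,0,0,0,0,0],
])

```text
time_s: 10.25
ee_pos: [0.5565, -0.1176, 0.0869]
orientation: [2.796, 1.432, 0.0]
ft_force: [-1.5, -0.8, 4.4]
width: 0.362
```

Call:
step_arm([
  [1,0,0,0.0003,0,0,0],
  [1,0,0,0.0003,0,0,0],
  [1,0,0,0,0,0,0],
])

```text
time_s: 10.55
ee_pos: [0.5565, -0.1176, 0.0868]
orientation: [2.796, 1.432, 0.0]
ft_force: [-1.5, -0.3, 10.0]
width: 0.359
```

It has reached a stop after about 9.7 mm. I'll firm it slightly and look, measuring the cap height and the pin angle.

Call:
step_arm([
  [1,0,0,0.0003,0,0,1.5],
  [1,0,0,0.0002,0,0,-1.5],
  [1,0,0,0,0,0,0],
])

```text
time_s: 10.85
ee_pos: [0.5566, -0.1176, 0.0868]
orientation: [2.795, 1.432, 0.001]
ft_force: [-4.3, 1.5, 13.2]
width: 0.362
```

Run:
```python
exec(open("st.py").read())
p,d=read_camera("side");cv2.imwrite("pics/g2.png",crop("side",p,(343,330),130,100,6))
```

```text
10.85 [ 0.55656 -0.11761  0.08677] yaw 0.9471 zaxis [ 8.e-04 -5.e-04 -1.e+00] F [-4.3   1.54 13.23] T [ 0.18   0.646 -0.025] w 0.362 q6 0.207
tool-frame delta to axis [-0.0002 -0.0003 -0.    ]
```

View pics/g2.png

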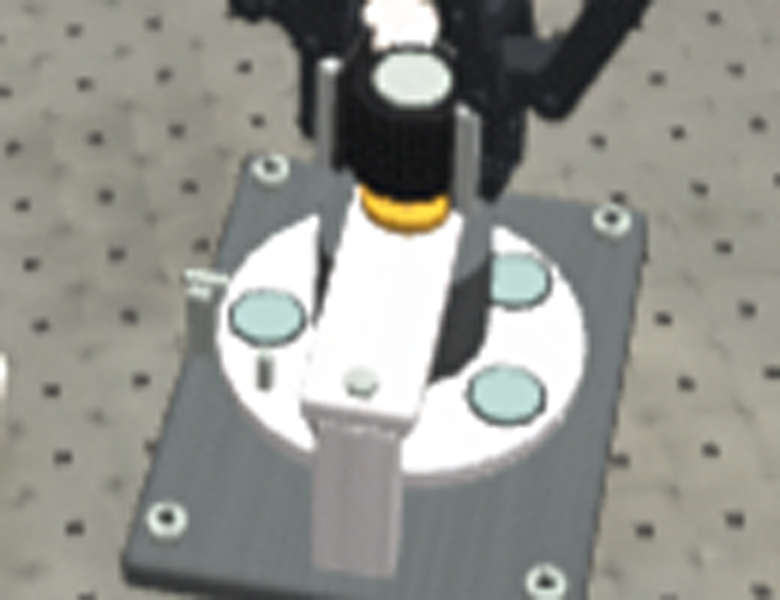

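The knob is fully down: the cap has dropped and the collar almost touches the head. The wheel hasn't moved, with the pin at (265,357) and the pointer at about (222,282). Now I'll turn it clockwise under a light downward load.

Call:
step_arm([
  [1,0,0,-0.0006,0,0,0],
  [1,0,0,0,0,0,3],
  [1,0,0,0,0,0,3],
  [1,0,0,0,0,0,3],
  [1,0,0,0,0,0,3],
  [1,0,0,0,0,0,3],
  [1,0,0,0,0,0,3],
  [1,0,0,0,0,0,3],
  [1,0,0,0,0,0,3],
  [1,0,0,0,0,0,3],
  [1,0,0,0,0,0,0],
])

```text
time_s: 12.0
ee_pos: [0.5565, -0.1175, 0.0868]
orientation: [3.054, 0.737, 0.001]
ft_force: [-1.3, -0.3, 8.1]
width: 0.361
```

Run:
```python
exec(open("st.py").read())
p,d=read_camera("side");q,_=read_camera("top")
a=crop("side",p,(330,335),100,72,7);b=crop("top",q,(413,235),100,100,4)
cv2.imwrite("pics/g3.png",a)
```

```text
12.0 [ 0.55654 -0.11755  0.08683] yaw 0.4739 zaxis [ 4.e-04 -2.e-04 -1.e+00] F [-1.29 -0.33  8.12] T [0.067 0.399 0.012] w 0.361 q6 0.681
tool-frame delta to axis [-0.00032 -0.00011 -0.     ]
```

View pics/g3.png

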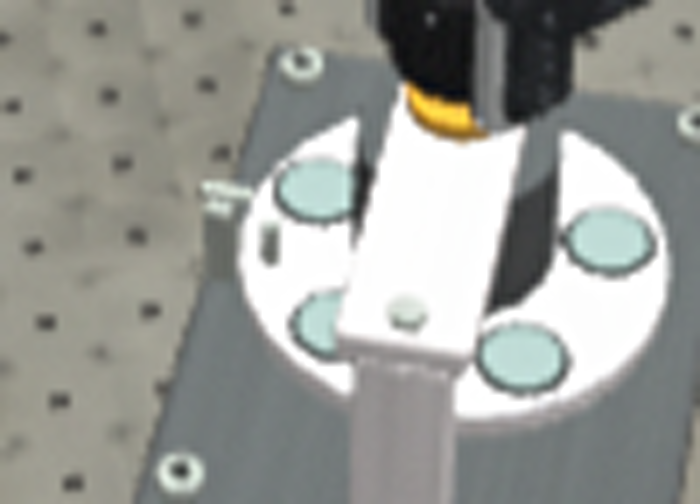

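The wheel follows. The pin now stands at (270,228–262) in this crop and the pointer tip at about (250,192). I'll convert that to an angle.

Run:
```python
from h import *
A=np.array([.5563,-.1177,0])
for lab,(x0,y0,s) in (("g3",(280,299,7)),("c_side",(278,275,6))):
  for th in np.arange(2.67,3.6,.1):
    P=[A+[.043*np.cos(th),.043*np.sin(th),z] for z in(.029,.043)]
    q=proj("side",P);print(lab,th.round(2),((q-[x0,y0]+.5)*s-.5).round(0).tolist())
# pointer: tip/base, and known wheel centre fixed
```

```text
g3 2.67 [[279.0, 210.0], [279.0, 167.0]]
g3 2.77 [[274.0, 222.0], [274.0, 180.0]]
g3 2.87 [[271.0, 235.0], [272.0, 193.0]]
g3 2.97 [[270.0, 249.0], [270.0, 206.0]]
g3 3.07 [[271.0, 262.0], [271.0, 219.0]]
g3 3.17 [[274.0, 275.0], [274.0, 233.0]]
g3 3.27 [[278.0, 289.0], [278.0, 246.0]]
g3 3.37 [[284.0, 302.0], [285.0, 259.0]]
g3 3.47 [[292.0, 314.0], [293.0, 271.0]]
g3 3.57 [[302.0, 326.0], [303.0, 283.0]]
c_side 2.67 [[251.0, 324.0], [251.0, 287.0]]
c_side 2.77 [[247.0, 334.0], [247.0, 298.0]]
c_side 2.87 [[244.0, 346.0], [245.0, 309.0]]
c_side 2.97 [[243.0, 357.0], [244.0, 320.0]]
c_side 3.07 [[244.0, 369.0], [244.0, 332.0]]
c_side 3.17 [[246.0, 380.0], [247.0, 343.0]]
c_side 3.27 [[250.0, 391.0], [251.0, 355.0]]
c_side 3.37 [[256.0, 402.0], [256.0, 366.0]]
c_side 3.47 [[262.0, 413.0], [263.0, 376.0]]
c_side 3.57 [[271.0, 423.0], [271.0, 387.0]]
```

The pin is at about 3.09 rad and the target is about 2.77, so roughly 18° remain. I'll turn 15° and check finely.

Call:
step_arm([
  [1,0,0,0,0,0,3],
  [1,0,0,0,0,0,3],
  [1,0,0,0,0,0,3],
  [1,0,0,0,0,0,3],
  [1,0,0,0,0,0,3],
  [1,0,0,0,0,0,0],
])

```text
time_s: 12.7
ee_pos: [0.5566, -0.1175, 0.0868]
orientation: [3.124, 0.333, 0.001]
ft_force: [-1.5, -0.2, 9.0]
width: 0.363
```

Run:
```python
exec(open("st.py").read())
p=np.mean([read_camera("side")[0].astype(float) for _ in range(4)],0).astype(np.uint8);q=read_camera("top")[0]
a=crop("side",p,(318,332),40,50,12);b=crop("top",q,(413,238),40,50,12)   # side x0=298,y0=307; top x0=393,y0=213
A=np.array([.5563,-.1177,0])
for n,x0,y0,im,o in(("side",298,307,a,0),("top",393,213,b,480)):
  for th in (2.67,2.77,2.87):
    print(n,th,((proj(n,[A+[.043*np.cos(th),.043*np.sin(th),z] for z in(.029,.043)])-[x0,y0]+.5)*12-.5+[o,0]).round(0).tolist())
cv2.imwrite("pics/g4.png",np.hstack([a,b])[:, :800])
```

```text
12.7 [ 0.55655 -0.11753  0.08681] yaw 0.2121 zaxis [ 4.e-04 -2.e-04 -1.e+00] F [-1.53 -0.23  9.  ] T [0.12  0.309 0.058] w 0.363 q6 0.943
tool-frame delta to axis [-3.6e-04 -1.0e-05 -0.0e+00]
side 2.67 [[262.0, 264.0], [263.0, 191.0]]
side 2.77 [[254.0, 285.0], [255.0, 212.0]]
side 2.87 [[249.0, 308.0], [250.0, 235.0]]
top 2.67 [[620.0, 373.0], [635.0, 363.0]]
top 2.77 [[647.0, 384.0], [662.0, 374.0]]
top 2.87 [[674.0, 393.0], [690.0, 383.0]]
```

View pics/g4.png

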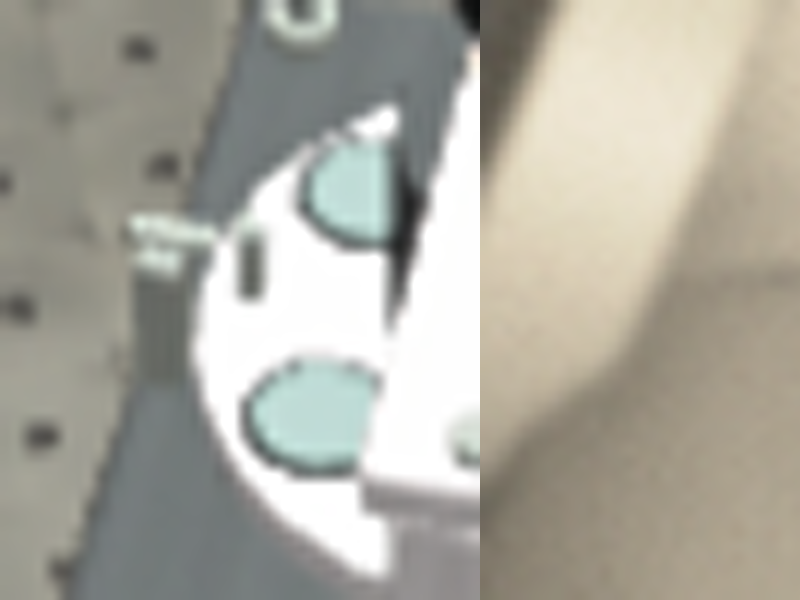

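The pin's base is at about (251,298) and its cap at about (250,222), which gives about 2.82 rad. The arm covers the top view. The pointer bar at (135–215, 222–238) should give the target direction, so I'll check its geometry by projection.

Run:
```python
from h import *;import pickle
A=np.array([.5563,-.1177,0])
for th in(2.72,2.77,2.82):
  for z in(.035,.039,.043):
    print(th,z,((proj("side",[A+[r*np.cos(th),r*np.sin(th),z] for r in(.046,.050,.06)])-[298,307]+.5)*12-.5).round(0).tolist(), ((proj("top",[A+[r*np.cos(th),r*np.sin(th),z] for r in(.046,.06)])-[348,175]+.5)*6-.5).round(0).tolist())
# plate corners in both views: project screws/plate corners with yaw -.372
for yaw in (-.40,-.372,-.34):
  c,s=np.cos(yaw),np.sin(yaw)
  P=[A+[c*a-s*b,s*a+c*b,.012] for a in(-.06,.06) for b in(-.08,.08)]
  print(yaw,((proj("side",P)-[278,275]+.5)*6-.5).round(0).tolist(),((proj("top",P)-[348,175]+.5)*6-.5).round(0).tolist())
D=pickle.load(open("d0.pkl","rb"))
a=crop("side",D["side"][0],(318,332),33,42,12);b=crop("top",D["top"][0],(413,238),33,42,12)
cv2.imwrite("pics/g5.png",np.hstack([a,b]))
```

```text
2.72 0.035 [[237.0, 239.0], [209.0, 234.0], [139.0, 220.0]] [[346.0, 424.0], [328.0, 467.0]]
2.72 0.039 [[237.0, 218.0], [209.0, 213.0], [138.0, 199.0]] [[348.0, 423.0], [330.0, 466.0]]
2.72 0.043 [[237.0, 197.0], [209.0, 192.0], [138.0, 178.0]] [[350.0, 421.0], [332.0, 465.0]]
2.77 0.035 [[233.0, 251.0], [204.0, 246.0], [133.0, 235.0]] [[353.0, 427.0], [337.0, 471.0]]
2.77 0.039 [[233.0, 230.0], [205.0, 225.0], [133.0, 214.0]] [[355.0, 426.0], [339.0, 470.0]]
2.77 0.043 [[233.0, 209.0], [205.0, 204.0], [133.0, 193.0]] [[357.0, 424.0], [341.0, 469.0]]
2.82 0.035 [[230.0, 263.0], [201.0, 259.0], [129.0, 251.0]] [[360.0, 430.0], [347.0, 474.0]]
2.82 0.039 [[230.0, 242.0], [201.0, 238.0], [129.0, 230.0]] [[363.0, 428.0], [349.0, 473.0]]
2.82 0.043 [[230.0, 221.0], [201.0, 217.0], [129.0, 209.0]] [[365.0, 427.0], [351.0, 472.0]]
-0.4 [[112.0, 581.0], [255.0, 174.0], [568.0, 670.0], [657.0, 242.0]] [[566.0, 576.0], [76.0, 377.0], [703.0, 215.0], [220.0, 20.0]]
-0.372 [[119.0, 588.0], [246.0, 176.0], [578.0, 666.0], [650.0, 237.0]] [[573.0, 571.0], [79.0, 385.0], [701.0, 206.0], [213.0, 25.0]]
-0.34 [[127.0, 595.0], [236.0, 179.0], [589.0, 662.0], [642.0, 231.0]] [[582.0, 565.0], [82.0, 395.0], [697.0, 196.0], [204.0, 31.0]]
```

View pics/g5.png

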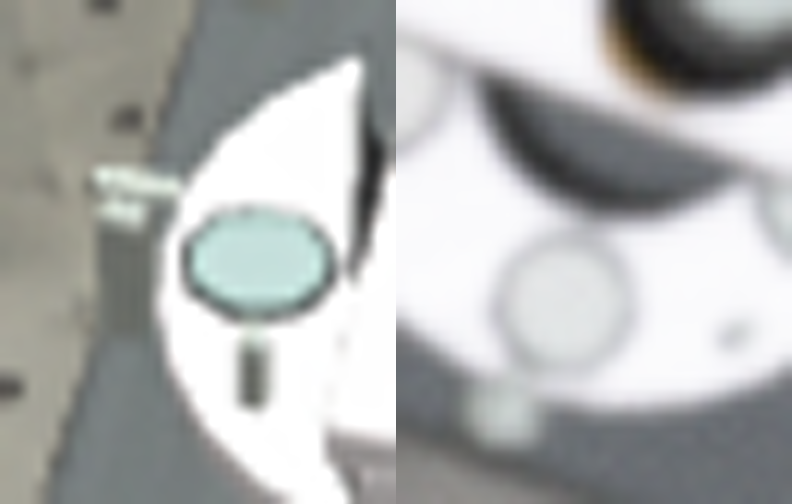

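Allowing for the side view's offset of about 1 px, which shows at the plate corners, the pin reads about 2.775 against a target of 2.77. I'll unload, let go and back off so the top view can confirm.

Call:
step_arm([
  [1,0,0,-0.0004,0,0,0],
  [1,0,0,-0.0003,0,0,0],
  [1,0,0,0,0,0,0],
])

```text
time_s: 13.25
ee_pos: [0.5565, -0.1175, 0.0869]
orientation: [-3.124, -0.334, 0.0]
ft_force: [-0.4, -0.6, 5.9]
width: 0.366
```

Call:
step_arm([
  [-1,0,0,0,0,0,0],
  [-1,0,0,0,0,0,0],
  [-1,0,0,0,0,0,0],
  [-1,0,0,0,0,0,0],
  [-1,0,0,0,0,0,0],
  [-1,0,0,0,0,0,0],
  [-1,0,0,0,0,0,0],
  [-1,0,0,0,0,0,0],
])

```text
time_s: 14.05
ee_pos: [0.5566, -0.1176, 0.0867]
orientation: [3.124, 0.334, 0.0]
ft_force: [-1.2, 0.3, 0.8]
width: 1.002
```

```bash
python3 st.py
```

```text
14.05 [ 0.55656 -0.11763  0.08672] yaw 0.2133 zaxis [ 0. -0. -1.] F [-1.19  0.32  0.83] T [ 0.083  0.033 -0.039] w 1.002 q6 0.941
tool-frame delta to axis [-0.00035 -0.0001  -0.     ]
```

Call:
step_arm([
  [-1,0,0,0.0,0,0,0],
  [-1,0,0,-0.02,0,0,0],
  [-1,0,0,-0.03,0,0,0],
  [-1,0,0,-0.03,0,0,0],
  [-1,0,0,-0.03,0,0,0],
  [-1,0,0,-0.03,0,0,0],
  [-1,-0.03,0.024,0,0,0,0],
  [-1,-0.03,0.024,0,0,0,0],
  [-1,-0.03,0.024,0,0,0,0],
  [-1,-0.03,0.024,0,0,0,0],
  [-1,-0.03,0.024,0,0,0,0],
  [-1,-0.03,0.024,0,0,0,0],
  [-1,-0.03,0.024,0,0,0,0],
  [-1,-0.03,0.024,0,0,0,0],
  [-1,-0.03,0.024,0,0,0,0],
  [-1,-0.03,0.024,0,0,0,0],
  [-1,0,0,0,0,0,0],
])

```text
time_s: 15.75
ee_pos: [0.3117, -0.4186, 0.2265]
orientation: [3.124, 0.327, -0.001]
ft_force: [0.1, 0.8, 0.7]
width: 0.999
```

Run:
```python
exec(open("st.py").read())
import pickle
D=pickle.load(open("d0.pkl","rb"))
p=np.mean([read_camera("side")[0].astype(float) for _ in range(6)],0).astype(np.uint8);q=np.mean([read_camera("top")[0].astype(float) for _ in range(6)],0).astype(np.uint8)
cv2.imwrite("s1.png",p);cv2.imwrite("t1.png",q)
a=crop("side",p,(340,320),66,100,6);b=crop("top",q,(413,238),66,50,6);c=crop("top",D["top"][0],(413,238),66,50,6)
cv2.imwrite("pics/g6.png",np.hstack([a,np.vstack([b,c])]))
```

```text
15.75 [ 0.31169 -0.41862  0.22647] yaw 0.2088 zaxis [-6.e-04 -7.e-04 -1.e+00] F [0.12 0.76 0.71] T [-0.039  0.019 -0.014] w 0.999 q6 0.205
tool-frame delta to axis [ 0.3016  -0.2438  -0.00036]
```

View pics/g6.png

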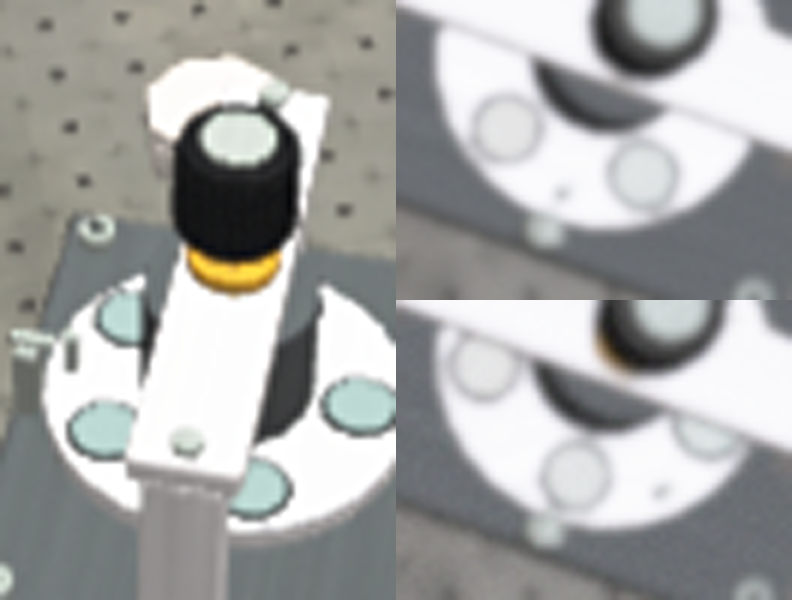

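The head is down and the arm is clear. The pin is at (563,192) in the top crop, close inward of the pointer blob at (546,233). I'll refine that numerically.

Run:
```python
from h import *;import pickle
D=pickle.load(open("d0.pkl","rb"));A=np.array([.5563,-.1177,0])
def blob(im,uv,r=3):
    g=cv2.cvtColor(im,6).astype(float);u,v=map(int,map(round,uv));w=g[v-r:v+r+1,u-r:u+r+1]
    m=np.clip(np.percentile(w,75)-w-8,0,None);y,x=np.mgrid[v-r:v+r+1,u-r:u+r+1];print(w.astype(int).tolist()) if 0 else 0
    return (x*m).sum()/m.sum(),(y*m).sum()/m.sum()
def ang(n,uv,z):
    v=atz(n,uv,z)-A;return round(np.hypot(*v[:2])*1e3,2),round(np.arctan2(v[1],v[0])%6.2832,4)
t0,t1=D["top"][0],cv2.imread("t1.png");s1=cv2.imread("s1.png")
for n,im,uv in(("before",t0,(380+(660-396)/6,213+(491-300)/6)),("after",t1,(380+167/6,213+192/6))):
    c=blob(im,uv);print(n,c,[ang("top",c,z) for z in(.032,.036,.04)])
for z in(.036,.043): print("ptr top",ang("top",(380+(546-396)/6-.4,213+233/6-.4),z))
# screws for axis & yaw in top view
sc=[np.array(atz("top",q,.0125)) for q in[(348+x/6-.42,175+y/6-.42) for x,y in((240,66),(657,221),(127,369),(549,527))]]
for a,b in((0,1),(2,3)): d=sc[a]-sc[b];print("y-dir yaw",np.arctan2(-d[0],d[1]))
for a,b in((0,2),(1,3)): d=sc[a]-sc[b];print("x-dir yaw",np.arctan2(d[1],d[0]))
# cap height now
print("cap",tri((380+(664-396)/6-.4,213+15/6-.4),(307+238/6-.4,270+137/6-.4)))
# filter discs wheel check: after-discs in top crop at z=.029
for x,y in((506-396,130),(643-396,175),(485-396,365-300),(574-396,475-300)): print("disc",ang("top",(380+x/6-.4,213+y/6-.4),.029))
```

```text
before (np.float64(425.0876623376623), np.float64(246.30519480519482)) [(np.float64(47.1), np.float64(3.5162)), (np.float64(47.2), np.float64(3.4973)), (np.float64(47.31), np.float64(3.4784))]
after (np.float64(406.73821989528795), np.float64(245.64397905759162)) [(np.float64(45.09), np.float64(2.7878)), (np.float64(45.72), np.float64(2.7776)), (np.float64(46.34), np.float64(2.7676))]
ptr top (np.float64(56.81), np.float64(2.7744))
ptr top (np.float64(57.82), np.float64(2.7605))
y-dir yaw -0.37216433469755483
y-dir yaw -0.37174034779162995
x-dir yaw -0.3741551983099742
x-dir yaw -0.3741299119594718
cap (array([ 0.55523397, -0.11775303,  0.12034883]), np.float64(0.0017173720384577949))
disc (np.float64(37.09), np.float64(2.1814))
disc (np.float64(36.73), np.float64(3.4266))
disc (np.float64(36.2), np.float64(1.613))
disc (np.float64(36.54), np.float64(2.8537))
```

Run:
```python
from h import *;import pickle
t1=cv2.imread("t1.png");t0=pickle.load(open("d0.pkl","rb"))["top"][0];A=np.array([.5563,-.1177,0])
print(cv2.cvtColor(t1,6)[241:250,401:414]);print(cv2.cvtColor(t0,6)[241:250,418:430])
for th in(2.72,2.77,2.82):print(th,proj("top",[A+[.043*np.cos(th),.043*np.sin(th),z] for z in(.029,.036,.043)]).round(2).tolist())
# wheel disc ellipse / filter ring fit
g=cv2.resize(t1[200:260,380:450],None,fx=8,fy=8,interpolation=cv2.INTER_CUBIC)
g=cv2.GaussianBlur(cv2.cvtColor(g,6),(0,0),3)
h=cv2.HoughCircles(g,cv2.HOUGH_GRADIENT,1,120,param1=60,param2=12,minRadius=38,maxRadius=56)
for x,y,r in h[0]:
  v=atz("top",(380+(x+.5)/8-.5,200+(y+.5)/8-.5),.029)-A;print("circ",x,y,r,np.hypot(*v[:2])*1e3,np.arctan2(v[1],v[0])%6.2832)
```

```text
[[249 250 250 250 250 250 250 250 250 250 250 251 248]
 [251 251 251 251 250 250 248 248 248 249 250 250 248]
 [251 251 251 251 250 246 241 241 244 248 249 250 248]
 [250 250 251 250 248 234 221 225 239 248 250 250 250]
 [246 249 250 250 245 228 208 220 239 248 250 251 251]
 [229 241 246 247 244 234 227 235 245 249 251 251 251]
 [180 211 228 235 236 237 241 246 248 250 251 250 251]
 [135 163 190 205 218 227 237 244 247 248 249 250 250]
 [125 154 176 188 199 206 215 222 230 236 240 243 243]]
[[251 251 251 250 250 250 249 250 250 251 251 251]
 [250 250 250 250 250 248 247 247 249 251 251 251]
 [250 250 250 250 247 240 235 237 245 249 250 251]
 [251 251 251 249 239 221 212 227 242 248 250 249]
 [251 251 251 249 236 212 215 232 244 248 247 243]
 [251 251 251 250 244 235 234 242 245 244 234 214]
 [251 250 250 250 248 246 244 241 237 222 190 158]
 [249 249 249 247 244 239 231 220 198 170 140 121]
 [240 237 236 230 219 202 180 162 141 130 117 112]]
2.72 [[405.32, 244.13], [405.94, 243.7], [406.57, 243.27]]
2.77 [[406.44, 244.58], [407.07, 244.16], [407.7, 243.73]]
2.82 [[407.58, 244.97], [408.21, 244.55], [408.86, 244.13]]
circ 355.5 115.5 48.8 23.44143353664444 5.4173287104527885
circ 255.5 225.5 48.5 11.172419548402798 2.619115937751543
circ 97.5 164.5 45.7 41.10876981914371 1.4599672861180777
```

The readings agree:

| Reading | Angle or height |
|---|---|
| Pin, top-view body | 2.775 rad |
| Pin, bias-corrected side view | 2.77 rad |
| Pin, filter pattern | 2.80 rad |
| Pointer direction | 2.77 rad |
| Cap height | 0.120 m, so fully down |

The error is about 0.01 rad, or 0.4 mm, so I'm handing in.

```bash
python3 -c "
from bench import bot,status
print(bot.job_done(),status.sense()['time_s'])"
```

```text
the job is handed in; nothing more can be done
the job is handed in; nothing more can be done
```

The hand drive is engaged with the knob fully down, and the wheel's index pin stands in line with the fixed pointer to within about 0.01 rad (roughly 0.4 mm). I handed the job in after about 16 s of robot time, with the arm clear of everything.

- **Engaging:** I gripped the head with 40 N and eased it down until the teeth met at 4 mm. Rocking it clockwise at about 9–10 N, the teeth dropped in between 12° and 24°. I then eased it to its stop, and the highest downward force I read was about 13 N.
- **Turning:** With the knob kept down, I turned the wheel about 0.68 rad clockwise. I then took off most of the downward load, opened the gripper and drew clear.
- **Final checks:** The cap is at 0.120 m, which is fully down.
    - **Agreement:** The pin reads about 2.775 rad in the top view and about 2.77 rad in the side view, against a pointer direction of 2.77 rad. The side-view figure, taken just before letting go, is corrected for a 1 px calibration offset.
    - **Disagreement:** A coarser estimate from the filter pattern gave 2.80 rad, which would be about 1.3 mm off. It assumes the pin sits midway between two filters, so I trusted the direct readings more.
    - **Failed:** Two automatic image measurements (a pin centroid and a filter-circle fit) gave unusable results. I read the pin's position from the raw pixels instead.

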